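# Hasp over, lock dialled open and held ready at the reagent case

## Task

Get the reagent case ready for locking: first fold its steel hasp strap over until it lies flat on the case front with the staple standing through the slot, and leave the bottle, jar and beaker where they stand. Then, on the combination padlock lying face up in its rest, turn the dial until the pointer clicks into the notch at the index mark (pointing at the shackle), pull the shackle fully out and lift the open lock out by its shackle. Finish while still holding it: the shackle gripped, open and right above the staple, the lock still and well clear of the case.

Things in the scene. Friction and masses are not known exactly. Their poses are not given: they have to be found in the camera images.
- case: Fixed low reagent case of grey steel with a pale lid, 213 mm deep (x), 206 mm wide (y), flat top 70 mm above the table. Origin on the table straight below the staple; x points to its back: it spans x = -52 (front, robot side) to +161 mm; z up. Front deck x -52 to +40 mm, then the lid, at the same height. Varies in place and yaw; case and lock rest may change sides.
- staple (a point): Top of the staple, a steel loop of 6 mm bar, 22 mm long (x), 6 mm wide (y), standing 23 mm above the deck (z = 93 mm).
- hasp_hinge (a point): Middle of the hasp strap's hinge axis, which runs along the case's y, 48 mm behind the staple and 5 mm above the deck (fixed point, z = 75 mm; orientation that of the case).
- hasp (a joint): Hasp strap: steel plate 90 mm long from the hinge, 34 wide, 4 thick (hinge axis in its mid plane), slot 34 to 62 mm from the hinge, solid end 62 to 90. Angle: 0 = flat over the staple (from the hinge to the case's -x), 1.57 = upright, 2.6 = thrown back. Starts 1.15 to 2.0; stays where it is left (stiff hinge, 0.05 N m; about 1 N at its end).
- hasp_tip (a point): Middle of the strap's free end, 90 mm from the hinge.
- rest: Fixed grey plastic rest, 70 x 80 mm, in which the lock lies face up: floor 15 mm above the table, walls 10 mm above that floor on three sides, only 5 mm on the side of the shackle. Origin on the table under its middle; the shackle points to its -x. The lock lies in it with 2 mm of play all round.
- lock: Loose steel combination padlock, 0.35 kg with dial and shackle. Body 56 (x) x 66 (y) x 24 (z) mm. Origin at the middle of the body's underside; z points out of the dial face (up in the rest), the shackle leaves the body at -x. The black index line on the face lies at -x of the dial.
- dial (a joint): Dial angle: 0 when the pointer is at the index mark, pointing to the shackle (lock's -x); grows clockwise seen from above: at -1.0 it must be turned clockwise by 1.0. Clicks into a notch every 0.524 rad, 0.08 N m to get over each, and centres itself in the notch when let go. Only the notch at 0 (within 0.2) frees the shackle. Starts between -1.6 and -0.5.
- dial_grip (a point): On the dial axis (lock centre), mid height of its grip bar: black bar 12 mm thick, 36 long plus a pointed nose at one end (the pointer, white line on top), 17 high; in the rest it spans z = 46 to 63 mm, this point at 54. Axes turn with the dial: the nose points to its -x. The round disc (44 mm) under the bar has its top 6 mm above the lock's face.
- shackle (a joint): Travel of the shackle out of the lock along the lock's -x, in m: 0 shut, 0.018 fully out (a stop). Blocked within about 1.5 mm unless the dial is in its notch at 0; then it slides with about 2 N. It never comes off the lock. Lifted by the cross bar, the lock tips down and hangs.
- shackle_bow (a point): Middle of the shackle's cross bar. The shackle is a flat U of 9 mm round bar, legs at the lock's y = +23 and -23 mm; the cross bar runs along the lock's y, 42 mm before the body's edge when shut, 27 mm above the table in the rest, nothing under it but the table. Pinch it with one finger inside the U (30 mm from bar to rest wall, 37 mm between legs).
- reagent_bottle: Bystander: white plastic bottle, 60 mm across, 120 mm high. Origin under its centre.
- amber_jar: Bystander: amber glass jar, 52 mm across, 70 mm high. Origin under its centre.
- beaker: Bystander: open glass beaker, 68 mm across, 85 mm high. Origin under its centre.
Things that resemble listed ones, but are neither listed nor needed, are in the scene too. What is shaped like the lock but purple is not meant.

How it is judged:
On the way, in this order (a step that is already met when the one before it is completed fails the run):
1. the hasp strap lies over the staple (within 0.12 rad of flat) (value of joint hasp below 0.12 rad), for 0.2 s.
2. the dial pointer is in the notch at the index mark (within 0.15 rad) (value of joint dial between -0.15 and 0.15 rad), for 0.2 s.
3. the shackle is pulled out (at least 15 of its 18 mm) (value of joint shackle above 0.015 m), for 0.1 s.
4. the lock is lifted out of its rest by the gripper (height (world z) of shackle_bow above 0.12 m and contact force between the fingers and lock above 0.5 N and contact force between lock and rest below 0.05 N), for 0.2 s.
At the end, for the whole second after the job is handed in: The hasp lies flat (within 0.12 rad); the gripper holds the lock, shackle at least 13 mm out, its cross bar within 60 mm of the staple horizontally and over 140 mm above the table, the lock's origin over 100 mm above the table, not touching the case, slower than 0.05 m/s (value of joint hasp below 0.12 rad and value of joint shackle above 0.013 m and horizontal distance between shackle_bow and staple below 0.06 m and height (world z) of shackle_bow above 0.14 m and height (world z) of lock above 0.1 m and contact force between the fingers and lock above 0.5 N and contact force between lock and case below 0.05 N and linear speed of lock below 0.05 m/s); the arm keeps its last pose, push and grip.
It fails at once if the bottle, jar or beaker is moved more than 30 mm (distance of any of reagent_bottle, amber_jar, beaker from where it was at the start of the episode above 0.03 m).
It also fails if it takes over 72 s, if anything falls off the work surface, if the arm or the gripper's body presses on something with over 40 N, if the wrist force passes 120 N, or if a joint passes its speed limit or range.

## Robot

A 7-joint arm with a two-finger parallel gripper is mounted at the origin on the work surface. World frame = base frame: x ahead of the robot, y to its left, z up, the work surface at z = 0. Lengths are in m, angles in rad, forces in N, time in s.
With the tool pointing down it reaches from about 0.425 to 1.025 m from the base axis. Payload 9.4 kg.
Tool frame: the origin (TCP) lies midway between the tips of the shut fingers; the grasp point (between the pads) lies 19 mm behind it (bot.grip_point_offset is the distance from the TCP to the grasp point, in m); z points along the fingers, y is the line along which they close (so a half turn about z gives the same grasp; the last joint's range is limited). The gripper opens to 93 mm and grips with 3 to 60 N. Pads are 15 mm wide; open, the fingers measure 128 mm over their backs; the gripper's body (75 mm by 188 mm) begins 65 mm behind the grasp point.
Start: joints at [-1.236, 0.599, -0.003, 1.599, 0.002, 0.943, -0.08], TCP at [0.29, 0.664, 0.219] pointing down, gripper open.
Joint ranges: [-2.57, 2.57], [-0.35, 1.97], [-1.29, 1.29], [0.11, 2.56], [-1.05, 4.19], [0.11, 1.86], [-2.63, 2.63]. Speed limits (rad/s): [2.22, 2.22, 3.01, 3.01, 3.14, 3.14, 3.14].

## Interface

Orientations are given as a unit quaternion [w, x, y, z].
In Python, from station import bot, cams, workorder gives the robot as it stands.
- The arm moves only by the tool send_rows, never from a script. Its argument "motion" is a list of rows, each an object with "rotation": the turn, a rotation vector about the tool's x, y, z in degrees, a list of three; "travel": the shift along the tool's x, y, z in cm, a list of three; "claw": the finger opening in cm, from 0 to 9.3. A call has 1 to 8 rows; each row shifts and turns the commanded pose from where the row before left it, along the tool's axes as they then stand; what a row does not reach is not made up. A row lasts 1/12 s, in which the tool goes at most 41.7 mm and 7.16 degrees, less where a joint would pass 70% of its speed; a pose out of reach is approached as far as the arm can. A call is refused whole if a number of a shift passes 4.17 or a number of a turn 7.16, either way. A call with a gripper value outside its range is refused whole. The fingers move at their own pace and stop on an object; "force" is the grip in N (left out, the last holds). Time passes only in rows, so rows that do not move let the fingers close. It gives the time, the measured TCP pose, the force, the opening and the grip force at its end, in the units of the state.
- bot.state(): the state, without advancing time (a new reading comes with each control period).
- cams.grab_frame(name): name is "side" or "top" or "wrist"; returns a dict with "img" (420x560x3 uint8, red, green, blue), "depth" (420x560 float32, m along the optical axis (not along the pixel's ray), 0 where there is no reading), "mtx" (3x3 intrinsics, pixels), "cam_to_world" (4x4, takes a point from camera to world coordinates). Camera axes: x right, y up, looking along -z (the intrinsics and any distortion apply to the point x, -y, -z); pixel columns grow to the right and rows downward; lengths in m; the calibration is good to about 2 mm. A picture is of the moment at which its call begins.
- workorder.close_job(): hands the job in; it is judged then, once.
The state is a dict: "clock": time; "qpos": joint angles; "joint_velocities": joint speeds; "tau": joint torques, N m; "position": TCP position; "tcp_rot": TCP orientation; "ft_force": force on the tool from outside, world axes, zero at the start; "wrist_torque": the same for the moment, N m; "opening": finger opening in m; "grasp_force": force on a finger pad.
Only numpy, scipy, OpenCV 4.12 (cv2) and the standard library are available. Lean on these libraries where they do the work, as an engineer would, in place of code of your own. Each camera call takes 0.05 s, during which the arm holds its last target. There are 200 camera calls.

## Working session

There is one attempt and no reset: what is moved stays moved. The work goes in short steps, Python scripts to look and compute and a tool call to move; the robot and the scene stay as the last step left them, time stands still between calls to the robot, and variables do not carry over. Pictures are saved under pics/ and viewed, at most 10 in all, crops included, and the job is handed in when it is done.

Besides the shell and the picture viewer there is one more tool, called after "Request:" as a command line: name --argument value ..., lists and objects as JSON in quotes. send_rows: Moves the arm, as the interface text tells. Its arguments: {"type":"object","properties":{"motion":{"type":"array"},"force":{"type":"number"}},"required":["motion"]}

```bash
mkdir -p pics; ls
cat > h.py <<'E'
import numpy as np, cv2
from station import bot, cams, workorder
from scipy.spatial.transform import Rotation as R
def grab(n):
    f=cams.grab_frame(n); np.savez('last_%s.npz'%n,**{k:np.asarray(f[k]) for k in ('img','depth','mtx','cam_to_world')}); return f
def load(n): return dict(np.load('last_%s.npz'%n))
def cloud(f):
    K=f['mtx'];d=f['depth'];v,u=np.mgrid[:d.shape[0],:d.shape[1]]
    p=np.stack([(u-K[0,2])/K[0,0]*d,-(v-K[1,2])/K[1,1]*d,-d],-1)
    T=f['cam_to_world'];return p@T[:3,:3].T+T[:3,3]
def ray(f,uv,z):
    K=f['mtx'];T=f['cam_to_world'];uv=np.atleast_2d(uv).astype(float)
    d=np.stack([(uv[:,0]-K[0,2])/K[0,0],-(uv[:,1]-K[1,2])/K[1,1],-np.ones(len(uv))],-1)@T[:3,:3].T
    s=(z-T[2,3])/d[:,2];return T[:3,3]+d*s[:,None]
def save(im,name): cv2.imwrite('pics/'+name,cv2.cvtColor(im,cv2.COLOR_RGB2BGR))
E
python3 - <<'E'
from h import *
a=grab('top');b=grab('side')
save(a['img'],'top0.png');save(b['img'],'side0.png')
s=bot.state();print(s,bot.grip_point_offset)
for f in(a,b):print(f['cam_to_world'].round(3).tolist(),f['mtx'].round(1).tolist())
E
```

```text
pics
{'clock': 0.1, 'qpos': array([-1.23568049,  0.60003336, -0.00254881,  1.60008158,  0.00176732,
        0.94292465, -0.07984277]), 'joint_velocities': array([ 5.04739345e-04, -7.24123845e-04,  1.13682699e-05, -1.39187226e-03,
       -2.28862652e-04,  1.55330537e-03,  1.74054363e-04]), 'tau': array([ 6.18009988e-03, -7.66556811e+01,  1.50249794e+00, -2.52929646e+01,
       -5.23031387e-02,  1.37514874e-02,  5.79676066e-05]), 'position': array([0.29001576, 0.66395801, 0.21784343]), 'tcp_rot': array([-9.60206357e-05,  2.04455418e-01,  9.78875610e-01, -7.15936700e-04]), 'ft_force': array([ 0.57876391, -0.04354162,  0.15130374]), 'wrist_torque': array([0.01710444, 0.02616452, 0.04162716]), 'grasp_force': 0.0, 'opening': 0.09312274481530262} 0.0188
[[-0.028, 0.991, -0.13, 0.361], [-1.0, -0.028, 0.004, 0.006], [0.001, 0.13, 0.992, 1.438], [0.0, 0.0, 0.0, 1.0]] [[528.3, 0.0, 292.9], [0.0, 528.3, 208.1], [0.0, 0.0, 1.0]]
[[0.728, 0.482, -0.487, -0.34], [-0.685, 0.509, -0.521, -0.873], [-0.003, 0.713, 0.701, 1.302], [0.0, 0.0, 0.0, 1.0]] [[517.3, 0.0, 288.6], [0.0, 517.3, 212.3], [0.0, 0.0, 1.0]]
```

View pics/top0.png

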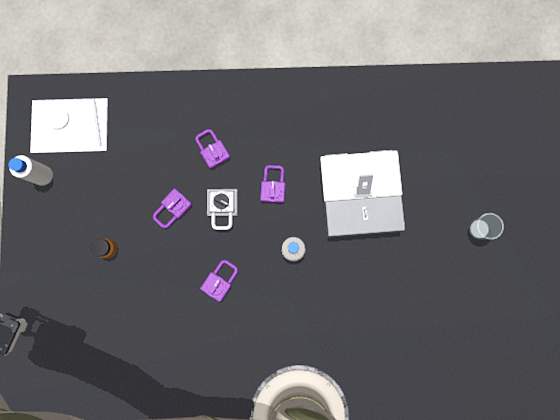

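View pics/side0.png

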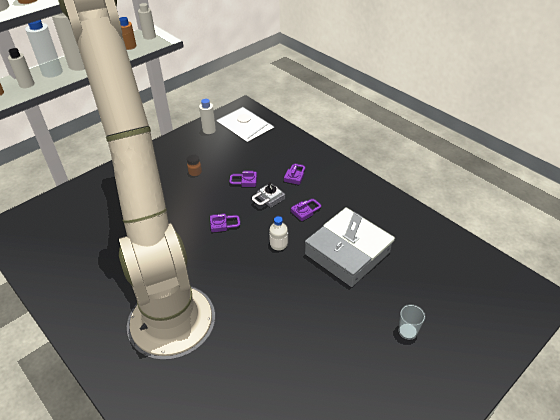

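The top view shows the lock in its rest at about (222,202) with its shackle pointing down in the image, towards the robot. The case is at (362,193), with the staple at (365,213) and the strap at (364,186), raised. A bottle stands at (293,248) and the beaker at (488,227). The side view agrees.

Run:
```python
from h import *
f=load('top');P=cloud(f);im=f['img'];h=cv2.cvtColor(im,cv2.COLOR_RGB2HSV)
m=((P[...,2]>.062)&(P[...,2]<.08)&(P[...,1]<-.05)&(P[...,1]>-.4)&(P[...,0]>.4)).astype(np.uint8)
pts=P[m>0][:,:2].astype(np.float32);r=cv2.minAreaRect(pts);print('case',r,cv2.boxPoints(r).round(3).tolist(),len(pts))
hi=(P[...,2]>.082)&(P[...,1]<-.05)&(P[...,1]>-.4)&(P[...,0]>.4)&(P[...,2]<.25)
n,l,st,c=cv2.connectedComponentsWithStats(hi.astype(np.uint8))
for i in range(1,n):
    q=P[l==i]; 
    if len(q)>3: print('hi',len(q),c[i].round(1),q.min(0).round(3),q.max(0).round(3),q.mean(0).round(3))
q=P[hi];t=q[q[:,2].argsort()[-6:]];print(t.round(3).tolist())
# lock
sub=(np.abs(P[...,0]-.54)<.13)&(np.abs(P[...,1]-.185)<.09)
wh=sub&(h[...,1]<60)&(h[...,2]>110)&(P[...,2]>.01)
n,l,st,c=cv2.connectedComponentsWithStats(wh.astype(np.uint8))
for i in range(1,n):
    if st[i,4]>60: q=P[l==i];print('w',st[i],c[i].round(1),q.min(0).round(3),q.max(0).round(3))
for n_,(u,v) in dict(bottle=(293,248),tall=(30,170),jar=(104,248),beak=(488,227)).items():
    q=P[v-14:v+15,u-14:u+15].reshape(-1,3);q=q[q[:,2]>.03];print(n_,q.min(0).round(3),q.max(0).round(3))
big=[cv2.resize(im[y:y+100,x:x+133],(400,300),interpolation=cv2.INTER_CUBIC) for x,y in((155,155),(300,140))]
save(np.hstack(big),'crop1.png')
```

```text
case ((0.5747341513633728, -0.18272751569747925), (0.2141176015138626, 0.20689326524734497), 2.877908945083618) [[0.46299999952316284, -0.08500000089406967], [0.4729999899864197, -0.29100000858306885], [0.6869999766349792, -0.2809999883174896], [0.6759999990463257, -0.07400000095367432]] 5876
hi 245 [364.2 184.2] [ 0.567 -0.2    0.082] [ 0.606 -0.165  0.164] [ 0.588 -0.182  0.123]
hi 19 [365.2 212.5] [ 0.511 -0.188  0.082] [ 0.53  -0.182  0.096] [ 0.52  -0.185  0.091]
[[0.602, -0.189, 0.159], [0.602, -0.187, 0.159], [0.605, -0.17, 0.159], [0.602, -0.167, 0.161], [0.604, -0.196, 0.162], [0.604, -0.193, 0.164]]
w [207 190  30  40 757] [221.6 206.7] [0.493 0.152 0.01 ] [0.602 0.232 0.066]
bottle [ 0.361 -0.026  0.038] [0.461 0.034 1.438]
tall [0.63 0.66 0.03] [0.687 0.702 0.149]
jar [0.361 0.006 0.03 ] [0.475 0.526 1.438]
beak [ 0.361 -0.539  0.031] [0.508 0.006 1.438]
```

View pics/crop1.png

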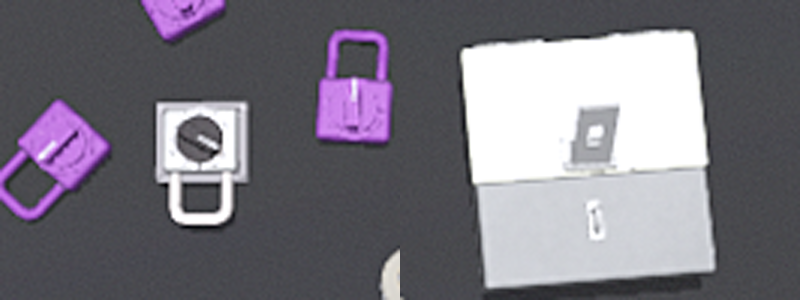

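Request:
send_rows --motion '[{"rotation": [0, 0, 0], "travel": [-2.8, -2.6, 0], "claw": 0}, {"rotation": [0, 0, 0], "travel": [-2.8, -2.6, 0], "claw": 0}, {"rotation": [0, 0, 0], "travel": [-2.8, -2.6, 0], "claw": 0}, {"rotation": [0, 0, 0], "travel": [-2.8, -2.6, 0], "claw": 0}, {"rotation": [0, 0, 0], "travel": [-2.8, -2.6, 0], "claw": 0}, {"rotation": [0, 0, 0], "travel": [-2.8, -2.6, 0], "claw": 0}, {"rotation": [0, 0, 0], "travel": [-2.8, -2.6, 0], "claw": 0}, {"rotation": [0, 0, 0], "travel": [-2.8, -2.6, 0], "claw": 0}]'

```text
clock: 0.77
position: [0.4125, 0.3822, 0.2185]
tcp_rot: [-0.0, 0.204, 0.979, -0.0]
ft_force: [0.6, 0.0, -0.1]
opening: 0.0443
grasp_force: 0.0
```

Request:
send_rows --motion '[{"rotation": [0, 0, 0], "travel": [-2.8, -2.6, 0], "claw": 0}, {"rotation": [0, 0, 0], "travel": [-2.8, -2.6, 0], "claw": 0}, {"rotation": [0, 0, 0], "travel": [-2.8, -2.6, 0], "claw": 0}, {"rotation": [0, 0, 0], "travel": [-2.8, -2.6, 0], "claw": 0}, {"rotation": [0, 0, 0], "travel": [-2.8, -2.6, 0], "claw": 0}, {"rotation": [0, 0, 0], "travel": [-2.8, -2.6, 0], "claw": 0}, {"rotation": [0, 0, 0], "travel": [-2.8, -2.6, 0], "claw": 0}, {"rotation": [0, 0, 0], "travel": [-2.8, -2.6, 0], "claw": 0}]'

```text
clock: 1.43
position: [0.5345, 0.102, 0.2186]
tcp_rot: [-0.0, 0.204, 0.979, -0.0]
ft_force: [0.1, 0.1, 0.3]
opening: 0.0002
grasp_force: 0.0
```

Request:
send_rows --motion '[{"rotation": [0, 0, 0], "travel": [-2.8, -2.6, 0], "claw": 0}, {"rotation": [0, 0, 0], "travel": [-2.8, -2.6, 0], "claw": 0}, {"rotation": [0, 0, 0], "travel": [-2.8, -2.6, 0], "claw": 0}, {"rotation": [0, 0, 0], "travel": [-2.8, -2.6, 0], "claw": 0}, {"rotation": [0, 0, -6.6], "travel": [-2.8, -2.6, 0], "claw": 0}, {"rotation": [0, 0, -6.6], "travel": [-2, -2, 0], "claw": 0}, {"rotation": [0, 0, -6.6], "travel": [-2, -2, 0], "claw": 0}, {"rotation": [0, 0, -6.6], "travel": [-2, -2, 0], "claw": 0}]'

```text
clock: 2.1
position: [0.6583, -0.1431, 0.2183]
tcp_rot: [-0.0, -0.027, 1.0, -0.0]
ft_force: [0.9, 0.1, 0.7]
opening: 0.0005
grasp_force: 0.0
```

Run:
```python
from h import *
f=grab('wrist');save(f['img'],'w1.png');P=cloud(f);s=bot.state();print(s['position'],s['clock'],f['cam_to_world'].round(3).tolist())
t=grab('top');Q=cloud(t)
for n,A in(('w',P),('t',Q)):
    hi=(A[...,2]>.1)&(A[...,2]<.18)&(abs(A[...,1]+.182)<.03)&(A[...,0]>.53)&(A[...,0]<.63);q=A[hi];print(n,len(q))
    if len(q)>10:
        print(q.min(0).round(3),q.max(0).round(3)); k=np.polyfit(q[:,2],q[:,0],1);print(k, k[0]*.085)
        print(q[q[:,2].argsort()[-4:]].round(3).tolist())
```

```text
[ 0.66155642 -0.14839743  0.21816549] 2.15 [[-0.052, -0.961, -0.273, 0.582], [0.999, -0.05, -0.014, -0.148], [-0.001, -0.273, 0.962, 0.385], [0.0, 0.0, 0.0, 1.0]]
w 1588
[ 0.576 -0.202  0.1  ] [ 0.607 -0.167  0.16 ]
[0.45418863 0.53082564] 0.03860603393598672
[[0.601, -0.174, 0.16], [0.602, -0.173, 0.16], [0.603, -0.181, 0.16], [0.603, -0.174, 0.16]]
t 0
```

View pics/w1.png

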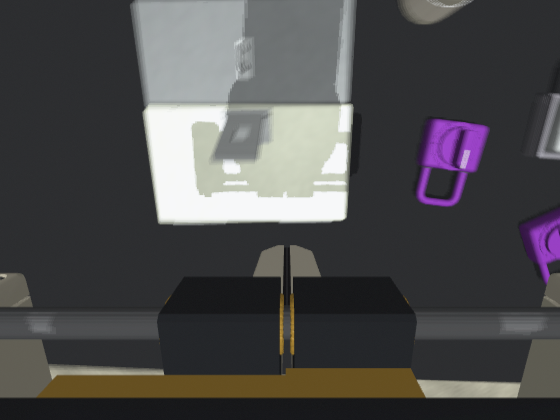

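The wrist view shows the strap at about (242,135) leaning back, with the staple at (244,58). The shut fingers are at (287,270), behind the case.

Request:
send_rows --motion '[{"rotation": [0, 0, 0], "travel": [1.4, -3.3, 0], "claw": 0}, {"rotation": [0, 0, 0], "travel": [0, 0, 2.6], "claw": 0}, {"rotation": [0, 0, 0], "travel": [0, 0, 2.6], "claw": 0}, {"rotation": [0, 0, 0], "travel": [0, 0, 2.6], "claw": 0}, {"rotation": [0, 0, 0], "travel": [0, 0, 0], "claw": 0}, {"rotation": [0, 0, 0], "travel": [0, 0, 0], "claw": 0}]'

```text
clock: 2.7
position: [0.6451, -0.1737, 0.1397]
tcp_rot: [-0.002, -0.024, 1.0, 0.0]
ft_force: [0.4, -1.1, 0.9]
opening: 0.0005
grasp_force: 0.0
```

Request:
send_rows --motion '[{"rotation": [0, 0, 0], "travel": [1.4, -0.8, 0], "claw": 0}, {"rotation": [0, 0, 0], "travel": [1.4, 0, 0], "claw": 0}, {"rotation": [0, 0, 0], "travel": [1.4, 0, 0], "claw": 0}, {"rotation": [0, 0, 0], "travel": [1.3, 0, 0], "claw": 0}, {"rotation": [0, 0, 0], "travel": [1.3, 0, 0], "claw": 0}, {"rotation": [0, 0, 0], "travel": [0.9, 0, -0.2], "claw": 0}, {"rotation": [0, 0, 0], "travel": [0.9, 0, -0.1], "claw": 0}, {"rotation": [0, 0, 0], "travel": [0, 0, 0], "claw": 0}]'

```text
clock: 3.37
position: [0.5597, -0.1869, 0.1451]
tcp_rot: [0.0, -0.024, 1.0, -0.0]
ft_force: [0.2, 0.5, 0.1]
opening: -0.0001
grasp_force: 0.0
```

Request:
send_rows --motion '[{"rotation": [0, 0, 0], "travel": [0.9, 0.3, 0.3], "claw": 0}, {"rotation": [0, 0, 0], "travel": [0.9, 0, 0.4], "claw": 0}, {"rotation": [0, 0, 0], "travel": [0.85, 0, 0.5], "claw": 0}, {"rotation": [0, 0, 0], "travel": [0.8, 0, 0.5], "claw": 0}, {"rotation": [0, 0, 0], "travel": [0.7, 0, 0.7], "claw": 0}, {"rotation": [0, 0, 0], "travel": [0.7, 0, 0.7], "claw": 0}, {"rotation": [0, 0, 0], "travel": [0.5, 0, 0.9], "claw": 0}, {"rotation": [0, 0, 0], "travel": [0.5, 0, 0.9], "claw": 0}]'

```text
clock: 4.03
position: [0.5012, -0.1867, 0.0937]
tcp_rot: [-0.0, -0.024, 1.0, 0.0]
ft_force: [0.3, -0.7, -0.1]
opening: 0.0005
grasp_force: 0.2
```

Run:
```python
from h import *
s=bot.state();print(s['position'],s['ft_force'])
f=grab('wrist');P=cloud(f)
save(cv2.resize(f['img'],(448,336)),'w2.png')
```

```text
[ 0.50118753 -0.18665444  0.09373234] [ 0.30902406 -0.72117302 -0.0752921 ]
```

View pics/w2.png

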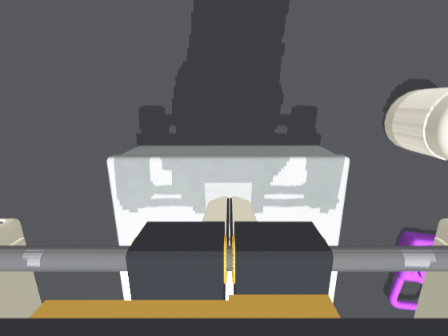

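The strap's end shows just ahead of the finger tip at (228,190), so it has folded with the finger. I'll press it down the rest of the way.

Request:
send_rows --motion '[{"rotation": [0, 0, 0], "travel": [0.3, 0, 0.5], "claw": 0}, {"rotation": [0, 0, 0], "travel": [0.2, 0, 0.5], "claw": 0}, {"rotation": [0, 0, 0], "travel": [0.1, 0, 0.4], "claw": 0}, {"rotation": [0, 0, 0], "travel": [0, 0, 0.2], "claw": 0}, {"rotation": [0, 0, 0], "travel": [0, 0, 0.1], "claw": 0}, {"rotation": [0, 0, 0], "travel": [0, 0, 0], "claw": 0}]'

```text
clock: 4.58
position: [0.496, -0.1868, 0.0775]
tcp_rot: [-0.0, -0.025, 1.0, 0.0]
ft_force: [0.3, -0.3, 0.7]
opening: 0.0007
grasp_force: 0.0
```

Request:
send_rows --motion '[{"rotation": [0, 0, 0], "travel": [0, 0, 0.15], "claw": 0}, {"rotation": [0, 0, 0], "travel": [0, 0, 0.1], "claw": 0}, {"rotation": [0, 0, 0], "travel": [0, 0, 0.05], "claw": 0}, {"rotation": [0, 0, 0], "travel": [0, 0, 0], "claw": 0}]'

```text
clock: 4.92
position: [0.4963, -0.1869, 0.0767]
tcp_rot: [0.001, -0.024, 1.0, -0.0]
ft_force: [-5.6, 1.6, 28.8]
opening: 0.0001
grasp_force: 14.0
```

Request:
send_rows --motion '[{"rotation": [0, 0, 0], "travel": [0, 0, -3.2], "claw": 0}, {"rotation": [0, 0, 0], "travel": [0, 0, -3.2], "claw": 0}, {"rotation": [0, 0, 0], "travel": [0, 0, -3.2], "claw": 0}, {"rotation": [0, 0, 0], "travel": [0, 0, -3.2], "claw": 0}, {"rotation": [0, 0, 0], "travel": [-1.3, 3.8, 0], "claw": 4}, {"rotation": [0, 0, 0], "travel": [-1.3, 3.8, 0], "claw": 4}, {"rotation": [0, 0, 0], "travel": [-1.3, 3.8, 0], "claw": 4}, {"rotation": [0, 0, 0], "travel": [-1.3, 3.8, 0], "claw": 4}]'

```text
clock: 5.58
position: [0.541, -0.031, 0.2034]
tcp_rot: [0.001, -0.024, 1.0, -0.0]
ft_force: [1.0, -0.3, -0.3]
opening: 0.0226
grasp_force: 0.0
```

Request:
send_rows --motion '[{"rotation": [0, 0, 0], "travel": [-1.3, 3.8, 0], "claw": 4}, {"rotation": [0, 0, 0], "travel": [-1.3, 3.8, 0], "claw": 4}, {"rotation": [0, 0, 0], "travel": [-1.3, 3.8, 0], "claw": 4}, {"rotation": [0, 0, 0], "travel": [-1.3, 3.8, 0], "claw": 4}, {"rotation": [0, 0, 0], "travel": [-1.3, 3.8, 0], "claw": 4}, {"rotation": [0, 0, 0], "travel": [-1.3, 3.0, 0], "claw": 4}, {"rotation": [0, 0, 0], "travel": [0, 0, 0], "claw": 4}, {"rotation": [0, 0, 0], "travel": [0, 0, 0], "claw": 4}]'

```text
clock: 6.25
position: [0.6076, 0.1936, 0.2023]
tcp_rot: [-0.0, -0.026, 1.0, 0.0]
ft_force: [-0.1, -1.0, -0.5]
opening: 0.0399
grasp_force: 0.0
```

Run:
```python
from h import *
t=grab('top');Q=cloud(t)
d=(abs(Q[...,0]-.52)<.09)&(abs(Q[...,1]+.183)<.06)&(Q[...,2]>.05)&(Q[...,2]<.2)
q=Q[d];print('strap max z',np.sort(q[:,2])[-8:].round(3))
f=grab('wrist');save(f['img'],'w3.png');P=cloud(f);s=bot.state();print(s['position'],s['clock'])
```

```text
strap max z [0.091 0.092 0.092 0.093 0.094 0.095 0.096 0.097]
[0.60738789 0.19003682 0.20248291] 6.35
```

View pics/w3.png

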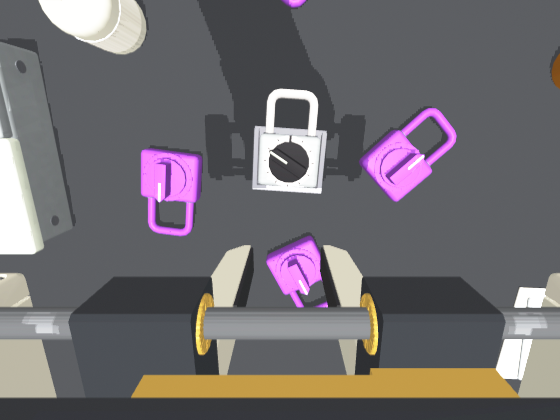

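The wrist view shows the lock at (290,160). Its shackle cross bar is at (293,95), and the white pointer line runs from (287,162) to (270,151). Next I'll measure the dial, pointer, lock yaw and bar.

Run:
```python
from h import *
f=load('wrist');im=f['img'];P=cloud(f);g=cv2.cvtColor(im,cv2.COLOR_RGB2HSV)
roi=np.zeros(im.shape[:2],bool);roi[130:190,258:322]=1
dk=(roi&(g[...,2]<80)).astype(np.uint8)
n,l,st,c=cv2.connectedComponentsWithStats(dk);i=1+st[1:,4].argmax();print('disc',st[i],c[i])
(cx,cy),r=cv2.minEnclosingCircle(np.argwhere(l==i)[:,::-1].astype(np.float32));print(cx,cy,r,ray(f,(cx,cy),.045),ray(f,c[i],.047))
# pointer
near=np.hypot(*(np.mgrid[:420,:560][::-1]-np.array([cx,cy])[:,None,None]))<19
w=near&(g[...,2]>150)&(g[...,1]<60)
n,l,st,c=cv2.connectedComponentsWithStats(w.astype(np.uint8))
for i in range(1,n):
    if st[i,4]>8:
        p=ray(f,np.argwhere(l==i)[:,::-1],.063)[:,:2];v=np.linalg.svd(p-p.mean(0))[2][0];print('ptr',st[i],p.mean(0).round(4),np.degrees(np.arctan2(v[1],v[0])),p[[0,-1]].round(4).tolist())
bar=P[(P[...,2]>.052)&(P[...,2]<.075)&(abs(P[...,0]-.55)<.1)&(abs(P[...,1]-.19)<.04)]
print('bar',len(bar),bar.mean(0),cv2.minAreaRect(bar[:,:2].astype(np.float32)))
fa=P[(P[...,2]>.034)&(P[...,2]<.05)&(abs(P[...,0]-.55)<.1)&(abs(P[...,1]-.19)<.045)]
print('face',cv2.minAreaRect(fa[:,:2].astype(np.float32)),np.median(fa[:,2]))
wall=P[(P[...,2]>.018)&(P[...,2]<.05)&(abs(P[...,0]-.55)<.15)&(abs(P[...,1]-.19)<.045)]
print('wall',wall.min(0),wall.max(0))
sh=P[(P[...,2]>.018)&(P[...,2]<.04)&(P[...,0]<.508)&(P[...,0]>.4)&(abs(P[...,1]-.19)<.045)]
print('sh',sh.min(0),sh.max(0),cv2.minAreaRect(sh[:,:2].astype(np.float32)))
```

```text
disc [ 269  141   39   41 1124] [288.60142349 162.32206406]
288.4255065917969 161.2305908203125 20.291858673095703 [[0.56561136 0.1897316  0.045     ]] [[0.56653091 0.18995482 0.047     ]]
ptr [271 152  17  12  54] [0.5606 0.1798] 58.51733299923098 [[0.5554, 0.1727], [0.5656, 0.1872]]
bar 488 [0.56489911 0.18859791 0.06282563] ((0.5648389458656311, 0.18762437999248505), (0.04135984182357788, 0.012171674519777298), 59.14356994628906)
face ((0.5446622371673584, 0.19041801989078522), (0.06600262224674225, 0.09896198660135269), 88.98078918457031) 0.04005417335288097
wall [0.40764228 0.14993176 0.01801964] [0.69992693 0.23489144 0.0499713 ]
sh [0.40764228 0.16400483 0.01825184] [0.50795996 0.2185044  0.03408094] ((0.457785964012146, 0.19133493304252625), (0.05450154468417168, 0.10027091205120087), 89.90621185302734)
```

Request:
send_rows --motion '[{"rotation": [0, 0, 0], "travel": [2.1, 0.1, 0], "claw": 4}, {"rotation": [0, 0, 0], "travel": [2.1, 0.1, 0], "claw": 4}, {"rotation": [0, 0, -7], "travel": [0, 0, 1], "claw": 4}, {"rotation": [0, 0, -7], "travel": [0, 0, 1], "claw": 4}, {"rotation": [0, 0, -7], "travel": [0, 0, 1], "claw": 4}, {"rotation": [0, 0, -7], "travel": [0, 0, 1], "claw": 4}, {"rotation": [0, 0, -7], "travel": [0, 0, 1], "claw": 4}, {"rotation": [0, 0, -7], "travel": [0, 0, 1], "claw": 4}]'

```text
clock: 7.02
position: [0.5657, 0.1887, 0.1426]
tcp_rot: [0.0, -0.383, 0.924, -0.0]
ft_force: [-0.3, 0.6, -0.7]
opening: 0.0398
grasp_force: 0.0
```

Request:
send_rows --motion '[{"rotation": [0, 0, -7], "travel": [0, 0, 1], "claw": 4}, {"rotation": [0, 0, -7], "travel": [0, 0, 1], "claw": 4}, {"rotation": [0, 0, 0], "travel": [0, 0, 0], "claw": 4}, {"rotation": [0, 0, 0], "travel": [0, 0, 0], "claw": 4}, {"rotation": [0, 0, 0], "travel": [0, 0, 0], "claw": 4}]'

```text
clock: 7.43
position: [0.5659, 0.19, 0.1233]
tcp_rot: [0.0, -0.489, 0.873, -0.0]
ft_force: [0.5, 0.4, 0.4]
opening: 0.0402
grasp_force: 0.0
```

Request:
send_rows --motion '[{"rotation": [0, 0, 0], "travel": [0, 0, 2.5], "claw": 4}, {"rotation": [0, 0, 0], "travel": [0, 0, 2.5], "claw": 4}, {"rotation": [0, 0, 0], "travel": [0, 0, 1.3], "claw": 4}, {"rotation": [0, 0, 0], "travel": [0, 0, 0.9], "claw": 4}, {"rotation": [0, 0, 0], "travel": [0, 0, 0], "claw": 4}, {"rotation": [0, 0, 0], "travel": [0, 0, 0], "claw": 4}]'

```text
clock: 7.93
position: [0.5659, 0.1912, 0.0511]
tcp_rot: [0.0, -0.491, 0.871, -0.0]
ft_force: [-0.2, 0.1, 0.3]
opening: 0.0402
grasp_force: 0.0
```

Request:
send_rows --motion '[{"rotation": [0, 0, 0], "travel": [0, 0, 0], "claw": 0.8}, {"rotation": [0, 0, 0], "travel": [0, 0, 0], "claw": 0.8}, {"rotation": [0, 0, 0], "travel": [0, 0, 0], "claw": 0.8}, {"rotation": [0, 0, 0], "travel": [0, 0, 0], "claw": 0.8}, {"rotation": [0, 0, 0], "travel": [0, 0, 0], "claw": 0.8}, {"rotation": [0, 0, 0], "travel": [0, 0, 0], "claw": 0.8}]' --force 25

```text
clock: 8.43
position: [0.5661, 0.1909, 0.0511]
tcp_rot: [0.0, -0.491, 0.871, -0.0]
ft_force: [0.3, -0.9, 4.5]
opening: 0.0116
grasp_force: 25.0
```

Request:
send_rows --motion '[{"rotation": [0, 0, 6], "travel": [0, 0, 0], "claw": 0.8}, {"rotation": [0, 0, 6], "travel": [0, 0, 0], "claw": 0.8}, {"rotation": [0, 0, 6], "travel": [0, 0, 0], "claw": 0.8}, {"rotation": [0, 0, 6], "travel": [0, 0, 0], "claw": 0.8}, {"rotation": [0, 0, 6], "travel": [0, 0, 0], "claw": 0.8}, {"rotation": [0, 0, 6], "travel": [0, 0, 0], "claw": 0.8}, {"rotation": [0, 0, 6], "travel": [0, 0, 0], "claw": 0.8}, {"rotation": [0, 0, 6], "travel": [0, 0, 0], "claw": 0.8}]'

```text
clock: 9.1
position: [0.5661, 0.1914, 0.0511]
tcp_rot: [0.001, -0.092, 0.996, 0.0]
ft_force: [0.4, 1.2, 2.3]
opening: 0.0117
grasp_force: 25.0
```

Request:
send_rows --motion '[{"rotation": [0, 0, 6], "travel": [0, 0, 0], "claw": 0.8}, {"rotation": [0, 0, 6], "travel": [0, 0, 0], "claw": 0.8}, {"rotation": [0, 0, 0], "travel": [0, 0, 0], "claw": 0.8}, {"rotation": [0, 0, 0], "travel": [0, 0, 0], "claw": 0.8}, {"rotation": [0, 0, 0], "travel": [0, 0, 0], "claw": 0.8}]'

```text
clock: 9.52
position: [0.566, 0.1918, 0.051]
tcp_rot: [0.001, 0.008, 1.0, 0.0]
ft_force: [0.9, 2.0, 5.1]
opening: 0.0115
grasp_force: 25.0
```

Run:
```python
from h import *
s=bot.state();print({k:s[k] for k in('clock','position','tcp_rot','ft_force','wrist_torque','opening','grasp_force')})
```

```text
{'clock': 9.5167, 'position': array([0.56600622, 0.19175113, 0.05104403]), 'tcp_rot': array([5.14771838e-04, 8.35451102e-03, 9.99964879e-01, 4.22371509e-04]), 'ft_force': array([0.85368979, 2.02763036, 5.06082138]), 'wrist_torque': array([ 0.53566645, -0.03925442, -0.07265071]), 'opening': 0.011501127540654986, 'grasp_force': 25.00840187072754}
```

Request:
send_rows --motion '[{"rotation": [0, 0, 0], "travel": [0, 0, 0], "claw": 4}, {"rotation": [0, 0, 0], "travel": [0, 0, 0], "claw": 4}, {"rotation": [0, 0, 0], "travel": [0, 0, 0], "claw": 4}, {"rotation": [0, 0, 0], "travel": [0, 0, -2], "claw": 4}, {"rotation": [0, 0, 0], "travel": [0, 0, -4], "claw": 4}, {"rotation": [0, 0, 0], "travel": [-2.5, 0, -3], "claw": 4}, {"rotation": [0, 0, 0], "travel": [-2.5, 0, 0], "claw": 4}, {"rotation": [0, 0, 0], "travel": [0, 0, 0], "claw": 4}]'

```text
clock: 10.18
position: [0.6209, 0.1894, 0.143]
tcp_rot: [0.003, 0.011, 1.0, 0.001]
ft_force: [-0.3, -0.8, 0.1]
opening: 0.0403
grasp_force: 0.0
```

Run:
```python
from h import *
f=grab('wrist');im=f['img'];P=cloud(f);save(cv2.resize(im[20:300,180:420],(480,560)),'w4.png');s=bot.state();print(s['position'],s['tcp_rot'],s['opening'])
bar=P[(P[...,2]>.052)&(P[...,2]<.075)&(abs(P[...,0]-.55)<.05)&(abs(P[...,1]-.19)<.04)]
print('bar',len(bar),cv2.minAreaRect(bar[:,:2].astype(np.float32)))
sh=P[(P[...,2]>.018)&(P[...,2]<.045)&(P[...,0]<.528)&(P[...,0]>.44)&(abs(P[...,1]-.19)<.03)]
print('sh',sh.min(0),sh.max(0))
row=sh[abs(sh[:,1]-.19)<.012];row=row[row[:,0]<.515];print('crossbar',row.min(0),row.max(0),row.mean(0))
fa=P[(P[...,2]>.036)&(P[...,2]<.043)&(abs(P[...,0]-.565)<.05)&(abs(P[...,1]-.19)<.045)]
print('face',cv2.minAreaRect(fa[:,:2].astype(np.float32)))
```

```text
[0.61772481 0.18925076 0.14125591] [1.27222686e-03 1.08613248e-02 9.99940192e-01 1.56553682e-04] 0.039776543416640296
bar 723 ((0.5630450248718262, 0.1904871165752411), (0.01196739450097084, 0.04117150232195854), 86.61380004882812)
sh [0.49198948 0.16522125 0.0258756 ] [0.5279978  0.21998692 0.03445587]
crossbar [0.49208613 0.17838721 0.02686392] [0.50116472 0.20152914 0.03427775] [0.496702   0.19019399 0.0310383 ]
face ((0.5659841299057007, 0.19030161201953888), (0.06513676792383194, 0.05531126260757446), 86.7885513305664)
```

View pics/w4.png

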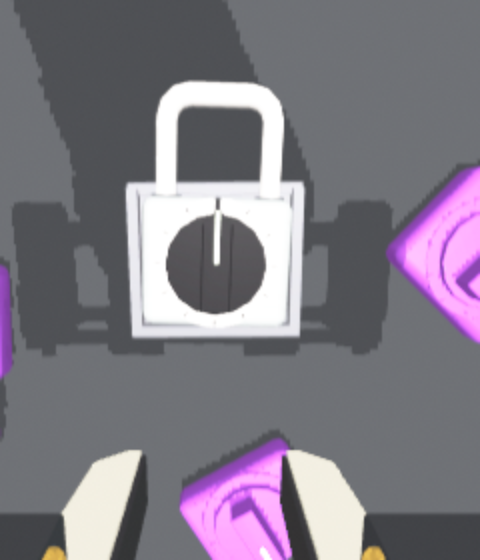

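The dial pointer (217,200 to 217,262 in the crop) lines up with the bar and points at the shackle, so the dial is in its notch. Next is the shackle bar at (0.4965, 0.1925).

Request:
send_rows --motion '[{"rotation": [0, 0, 0], "travel": [4.05, 0.1, 0], "claw": 2.2}, {"rotation": [0, 0, 0], "travel": [4.05, 0, 0], "claw": 2.2}, {"rotation": [0, 0, 0], "travel": [4.05, 0, 0], "claw": 2.2}, {"rotation": [0, 0, 7.1], "travel": [0, 0, 0], "claw": 2.2}, {"rotation": [0, 0, 7.1], "travel": [0, 0, 0], "claw": 2.2}, {"rotation": [0, 0, 7.1], "travel": [0, 0, 0], "claw": 2.2}, {"rotation": [0, 0, 7.1], "travel": [0, 0, 0], "claw": 2.2}, {"rotation": [0, 0, 7.1], "travel": [0, 0, 0], "claw": 2.2}]'

```text
clock: 10.9
position: [0.4924, 0.1929, 0.1398]
tcp_rot: [-0.001, 0.317, 0.948, -0.001]
ft_force: [-0.0, -0.4, 0.8]
opening: 0.0217
grasp_force: 0.0
```

Request:
send_rows --motion '[{"rotation": [0, 0, 7.1], "travel": [0, 0, 0], "claw": 2.2}, {"rotation": [0, 0, 7.1], "travel": [0, 0, 0], "claw": 2.2}, {"rotation": [0, 0, 7.1], "travel": [0, 0, 0], "claw": 2.2}, {"rotation": [0, 0, 7.1], "travel": [0, 0, 0], "claw": 2.2}, {"rotation": [0, 0, 7.1], "travel": [0, 0, 0], "claw": 2.2}, {"rotation": [0, 0, 7.1], "travel": [0, 0, 0], "claw": 2.2}, {"rotation": [0, 0, 7.1], "travel": [0, 0, 0], "claw": 2.2}, {"rotation": [0, 0, 7.1], "travel": [0, 0, 0], "claw": 2.2}]'

```text
clock: 11.57
position: [0.4924, 0.1929, 0.1397]
tcp_rot: [-0.0, 0.73, 0.683, -0.001]
ft_force: [-0.1, 0.0, -0.5]
opening: 0.0222
grasp_force: 0.0
```

Request:
send_rows --motion '[{"rotation": [0, 0, 0], "travel": [0, 0, 0], "claw": 2.2}, {"rotation": [0, 0, 0], "travel": [0, 0, 0], "claw": 2.2}, {"rotation": [0, 0, 0], "travel": [0, 0, 0], "claw": 2.2}]'

```text
clock: 11.82
position: [0.4933, 0.1933, 0.1402]
tcp_rot: [-0.0, 0.727, 0.687, -0.001]
ft_force: [-0.2, -0.1, 0.5]
opening: 0.022
grasp_force: 0.0
```

Run:
```python
from h import *
f=grab('wrist');im=f['img'];P=cloud(f);s=bot.state();print(s['position'],s['tcp_rot'],s['opening'])
a=R.from_quat(np.roll(s['tcp_rot'],-1)).as_matrix();print(a.round(3).tolist())
t=grab('top');Q=cloud(t)
for A in(P,Q):
  sh=A[(A[...,2]>.018)&(A[...,2]<.04)&(A[...,0]<.506)&(A[...,0]>.47)&(abs(A[...,1]-.19)<.045)]
  if len(sh)>5: print(len(sh),sh.min(0),sh.max(0),sh.mean(0))
```

```text
[0.49364386 0.19333247 0.14035434] [-1.21655037e-04  7.27120962e-01  6.86509241e-01 -3.91691185e-04] 0.021987558162651816
[[0.057, 0.998, -0.001], [0.998, -0.057, -0.0], [-0.0, -0.001, -1.0]]
547 [0.49135106 0.16814411 0.02632772] [0.50566976 0.22061395 0.03388443] [0.49804103 0.19468212 0.03102309]
20 [0.49262925 0.16916764 0.0230949 ] [0.50449457 0.18293529 0.03680308] [0.4988406  0.1763126  0.03031568]
```

Request:
send_rows --motion '[{"rotation": [0, 0, 0], "travel": [0.1, 0.25, 2.5], "claw": 2.0}, {"rotation": [0, 0, 0], "travel": [0, 0, 3], "claw": 2.0}, {"rotation": [0, 0, 0], "travel": [0, 0, 3], "claw": 2.0}, {"rotation": [0, 0, 0], "travel": [0, 0, 2], "claw": 2.0}, {"rotation": [0, 0, 0], "travel": [0, 0, 1.5], "claw": 2.0}, {"rotation": [0, 0, 0], "travel": [0, 0, 1], "claw": 2.0}, {"rotation": [0, 0, 0], "travel": [0, 0, 0], "claw": 2.0}, {"rotation": [0, 0, 0], "travel": [0, 0, 0], "claw": 2.0}]'

```text
clock: 12.58
position: [0.4967, 0.194, 0.0106]
tcp_rot: [-0.0, 0.728, 0.685, -0.0]
ft_force: [-0.7, -0.5, -0.1]
opening: 0.0199
grasp_force: 0.0
```

Request:
send_rows --motion '[{"rotation": [0, 0, 0], "travel": [0, 0, 0], "claw": 0.5}, {"rotation": [0, 0, 0], "travel": [0, 0, 0], "claw": 0.5}, {"rotation": [0, 0, 0], "travel": [0, 0, 0], "claw": 0.5}, {"rotation": [0, 0, 0], "travel": [0, 0, 0], "claw": 0.5}, {"rotation": [0, 0, 0], "travel": [0, 0, 0], "claw": 0.5}]' --force 30

```text
clock: 13.0
position: [0.4972, 0.1947, 0.0113]
tcp_rot: [0.0, 0.728, 0.685, 0.001]
ft_force: [0.9, 0.5, 2.0]
opening: 0.008
grasp_force: 30.0
```

Request:
send_rows --motion '[{"rotation": [0, 0, 0], "travel": [0, -0.4, 0], "claw": 0.5}, {"rotation": [0, 0, 0], "travel": [0, -0.4, 0], "claw": 0.5}, {"rotation": [0, 0, 0], "travel": [0, -0.4, 0], "claw": 0.5}, {"rotation": [0, 0, 0], "travel": [0, -0.4, 0], "claw": 0.5}, {"rotation": [0, 0, 0], "travel": [0, -0.2, 0], "claw": 0.5}, {"rotation": [0, 0, 0], "travel": [0, -0.1, 0], "claw": 0.5}, {"rotation": [0, 0, 0], "travel": [0, 0, 0], "claw": 0.5}, {"rotation": [0, 0, 0], "travel": [0, 0, 0], "claw": 0.5}]'

```text
clock: 13.67
position: [0.4783, 0.1954, 0.0107]
tcp_rot: [0.0, 0.728, 0.685, 0.0]
ft_force: [4.4, -0.2, 1.3]
opening: 0.0078
grasp_force: 30.0
```

Request:
send_rows --motion '[{"rotation": [0, 0, 0], "travel": [0, -0.15, 0], "claw": 0.5}, {"rotation": [0, 0, 0], "travel": [0, -0.1, 0], "claw": 0.5}, {"rotation": [0, 0, 0], "travel": [0, 0, 0], "claw": 0.5}, {"rotation": [0, 0, 0], "travel": [0, 0, 0], "claw": 0.5}]'

```text
clock: 14.0
position: [0.478, 0.1952, 0.0109]
tcp_rot: [0.002, 0.729, 0.685, 0.002]
ft_force: [8.1, -2.5, 0.9]
opening: 0.0083
grasp_force: 30.0
```

Run:
```python
from h import *
f=grab('wrist');save(cv2.resize(f['img'],(448,336)),'w5.png');t=grab('top');Q=cloud(t)
s=bot.state();print(s['position'],s['ft_force'])
```

```text
[0.47804347 0.19516187 0.01091048] [ 9.08497154 -3.04759954  1.08077967]
```

View pics/w5.png

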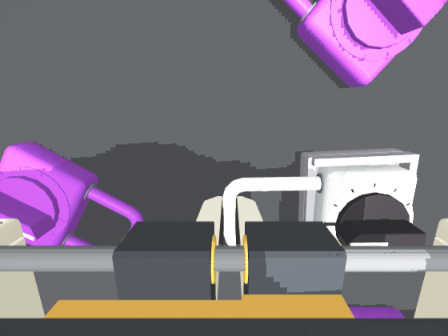

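The shackle leg shows as extended at (270,183) in the wrist view. The force rose to 9 N after 18.7 mm of travel, so it is at its stop. Lifting now.

Request:
send_rows --motion '[{"rotation": [0, 0, 0], "travel": [0, 0.1, -0.6], "claw": 0.5}, {"rotation": [0, 0, 0], "travel": [0, 0.1, -1], "claw": 0.5}, {"rotation": [0, 0, 0], "travel": [0, 0.1, -1], "claw": 0.5}, {"rotation": [0, 0, 0], "travel": [0, 0.2, -1], "claw": 0.5}, {"rotation": [0, 0, 0], "travel": [0, 0.2, -1], "claw": 0.5}, {"rotation": [0, 0, 0], "travel": [0, 0.3, -1], "claw": 0.5}, {"rotation": [0, 0, 0], "travel": [0, 0.3, -1], "claw": 0.5}, {"rotation": [0, 0, 0], "travel": [0, 0.4, -1], "claw": 0.5}]'

```text
clock: 14.77
position: [0.4901, 0.1943, 0.0864]
tcp_rot: [-0.001, 0.728, 0.685, -0.002]
ft_force: [-0.1, -0.2, -4.2]
opening: 0.0077
grasp_force: 30.0
```

Request:
send_rows --motion '[{"rotation": [0, 0, 0], "travel": [0, 0.4, -1], "claw": 0.5}, {"rotation": [0, 0, 0], "travel": [0, 0.4, -1], "claw": 0.5}, {"rotation": [0, 0, 0], "travel": [0, 0.4, -1], "claw": 0.5}, {"rotation": [0, 0, 0], "travel": [0, 0.2, -1], "claw": 0.5}, {"rotation": [0, 0, 0], "travel": [0, 0, -1.5], "claw": 0.5}, {"rotation": [0, 0, 0], "travel": [0, 0, -1.5], "claw": 0.5}, {"rotation": [0, 0, 0], "travel": [0, 0, -2], "claw": 0.5}, {"rotation": [0, 0, 0], "travel": [0, 0, -2], "claw": 0.5}]'

```text
clock: 15.43
position: [0.5044, 0.1934, 0.1966]
tcp_rot: [-0.001, 0.728, 0.685, -0.002]
ft_force: [-0.4, 0.5, -3.8]
opening: 0.008
grasp_force: 30.0
```

Request:
send_rows --motion '[{"rotation": [0, 0, 0], "travel": [0, 0, -2.5], "claw": 0.5}, {"rotation": [0, 0, 0], "travel": [0, 0, -2.5], "claw": 0.5}, {"rotation": [0, 0, 0], "travel": [0, 0, -2.5], "claw": 0.5}, {"rotation": [0, 0, 0], "travel": [0, 0, -1.5], "claw": 0.5}, {"rotation": [0, 0, 0], "travel": [0, 0, 0], "claw": 0.5}, {"rotation": [0, 0, 0], "travel": [0, 0, 0], "claw": 0.5}]'

```text
clock: 15.93
position: [0.5052, 0.1938, 0.2863]
tcp_rot: [-0.0, 0.728, 0.685, -0.0]
ft_force: [0.2, 0.3, -5.7]
opening: 0.0078
grasp_force: 30.0
```

Run:
```python
from h import *
f=grab('wrist');t=grab('side');save(np.hstack([cv2.resize(f['img'],(400,300)),cv2.resize(t['img'][100:310,180:460],(400,300))]),'w6.png')
s=bot.state();print(s['position'],s['ft_force'],s['opening'],s['grasp_force'])
```

```text
[0.50481941 0.19363482 0.2851416 ] [-0.09251255 -0.01574235 -3.5919395 ] 0.008000646255382415 29.99852031469345
```

View pics/w6.png

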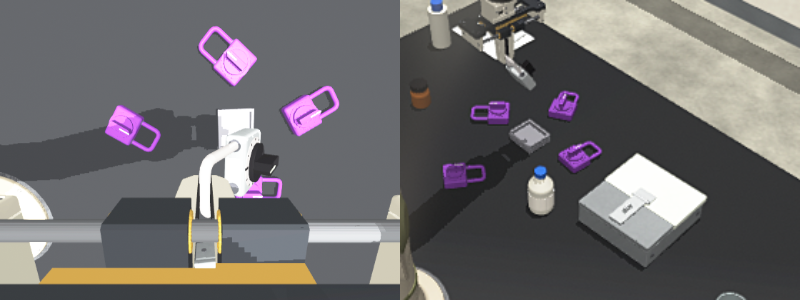

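Left, the lock hangs tipped from the pinched cross bar at (205,210). Right, the rest at (530,135) is empty and the strap lies flat on the case at (632,205) with the bottle undisturbed. Carrying it over to the staple.

Request:
send_rows --motion '[{"rotation": [0, 0, 0], "travel": [-1, 0.1, 0], "claw": 0.5}, {"rotation": [0, 0, 0], "travel": [-2, 0.2, 0], "claw": 0.5}, {"rotation": [0, 0, 0], "travel": [-2.5, 0.2, 0], "claw": 0.5}, {"rotation": [0, 0, 0], "travel": [-2.5, 0.2, 0], "claw": 0.5}, {"rotation": [0, 0, 0], "travel": [-2.5, 0.3, 0], "claw": 0.5}, {"rotation": [0, 0, 0], "travel": [-2.5, 0.3, 0], "claw": 0.5}, {"rotation": [0, 0, 0], "travel": [-2.5, 0.3, 0], "claw": 0.5}, {"rotation": [0, 0, 0], "travel": [-2.5, 0.3, 0], "claw": 0.5}]'

```text
clock: 16.7
position: [0.5132, 0.0108, 0.2856]
tcp_rot: [-0.0, 0.729, 0.685, -0.001]
ft_force: [0.0, -0.3, -3.4]
opening: 0.0077
grasp_force: 30.0
```

Request:
send_rows --motion '[{"rotation": [0, 0, 0], "travel": [-2.5, 0.3, 0], "claw": 0.5}, {"rotation": [0, 0, 0], "travel": [-2.5, 0.3, 0], "claw": 0.5}, {"rotation": [0, 0, 0], "travel": [-2.5, 0.2, 0], "claw": 0.5}, {"rotation": [0, 0, 0], "travel": [-2.5, 0.2, 0], "claw": 0.5}, {"rotation": [0, 0, 0], "travel": [-2.5, 0.2, 0], "claw": 0.5}, {"rotation": [0, 0, 0], "travel": [-2.5, 0.2, 0], "claw": 0.5}, {"rotation": [0, 0, 0], "travel": [-2, 0.2, 0], "claw": 0.5}, {"rotation": [0, 0, 0], "travel": [-1.5, 0.2, 0], "claw": 0.5}]'

```text
clock: 17.37
position: [0.5194, -0.1757, 0.2856]
tcp_rot: [-0.0, 0.729, 0.684, -0.001]
ft_force: [-0.2, -0.0, -3.5]
opening: 0.008
grasp_force: 30.0
```

Request:
send_rows --motion '[{"rotation": [0, 0, 0], "travel": [-1, 0, 0], "claw": 0.5}, {"rotation": [0, 0, 0], "travel": [-0.7, 0, 0], "claw": 0.5}, {"rotation": [0, 0, 0], "travel": [0, 0, 0], "claw": 0.5}, {"rotation": [0, 0, 0], "travel": [0, 0, 0], "claw": 0.5}, {"rotation": [0, 0, 0], "travel": [0, 0, 0], "claw": 0.5}, {"rotation": [0, 0, 0], "travel": [0, 0, 0], "claw": 0.5}, {"rotation": [0, 0, 0], "travel": [0, 0, 0], "claw": 0.5}, {"rotation": [0, 0, 0], "travel": [0, 0, 0], "claw": 0.5}]'

```text
clock: 18.03
position: [0.52, -0.1891, 0.2867]
tcp_rot: [-0.0, 0.728, 0.686, 0.0]
ft_force: [0.4, -0.1, -3.7]
opening: 0.0081
grasp_force: 30.0
```

Request:
send_rows --motion '[{"rotation": [0, 0, 0], "travel": [0, 0, 0], "claw": 0.5}, {"rotation": [0, 0, 0], "travel": [0, 0, 0], "claw": 0.5}, {"rotation": [0, 0, 0], "travel": [0, 0, 0], "claw": 0.5}, {"rotation": [0, 0, 0], "travel": [0, 0, 0], "claw": 0.5}, {"rotation": [0, 0, 0], "travel": [0, 0, 0], "claw": 0.5}, {"rotation": [0, 0, 0], "travel": [0, 0, 0], "claw": 0.5}, {"rotation": [0, 0, 0], "travel": [0, 0, 0], "claw": 0.5}, {"rotation": [0, 0, 0], "travel": [0, 0, 0], "claw": 0.5}]'

```text
clock: 18.7
position: [0.5199, -0.1898, 0.2866]
tcp_rot: [0.0, 0.728, 0.685, 0.0]
ft_force: [-0.8, 0.3, -4.3]
opening: 0.0076
grasp_force: 30.0
```

Run:
```python
from h import *
t=grab('side');save(cv2.resize(t['img'][80:320,240:560],(640,480)),'w7.png')
s=bot.state();print(s['clock'],s['position'],s['ft_force'],s['opening'],s['grasp_force'])
```

```text
18.75 [ 0.51987542 -0.18979247  0.28665609] [-0.13621272 -0.42233387 -3.98422034] 0.008074767738360059 29.999608397483826
```

View pics/w7.png

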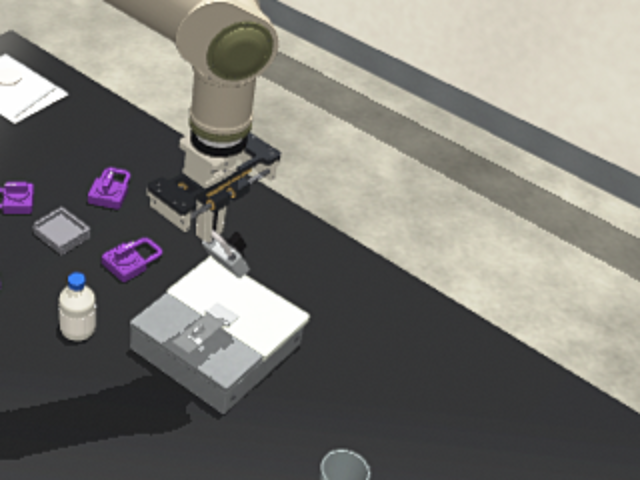

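The lock hangs still in the gripper at (225,250), clear above the case. The strap is flat at (205,330), and the bottle and beaker are in place. Handing in.

```bash
python3 -c "
from station import workorder
print(workorder.close_job())"
```

```text
the job is handed in; nothing more can be done
None
```

The job is handed in with no verdict returned: the hasp is flat, the dial is at its mark, the shackle is fully out, and the open lock is held still about 0.3 m above the table over the staple.

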